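Hold the hair clip gaping around the earring card

TASK

I want to slip a second card in beside the earring card that stands on the turntable, so get my spring hair clip ready: pinch its two handles from the shelf, spread it wide open against its spring, lift it and bring its open mouth around the free upright edge of the card, about halfway up, one jaw on each side. Finish while still holding it there in the air, squeezed wide open and level, with the card's edge well inside the mouth and the clip touching neither card nor stand; do not shove the card stand or disturb the tin, the earring box or the comb.

Things in the scene. Friction and masses are not known exactly. Their poses are not given: they have to be found in the camera images.
- clip: Aluminium spring hair clip, like a big clothes peg, lying on its side on the shelf with the hinge pin upright; 109 mm long shut, 22 mm high, 80 g. Origin: pin axis, underside; z up, +x to the mouth, -x to the handles; the frame turns with the left (+y) half. Shut, it is symmetric about x; tips 55 mm ahead of the pin, jaws bulging 15 mm to each side. Let go, it snaps shut.
- clip_grip (a point): where to pinch: between the handles, 38 mm behind the pin, 11 mm up (frame as clip). Handles are flat upright plates from 9 to 54 mm behind the pin. Shut they flare by 0.28 rad each, 49 mm over their outsides here, 58 at the ends; at the stop they lie parallel, 26 mm over the outsides, 13 to 59 mm behind the pin, jaw tips 32 mm apart, 53 mm ahead of it.
- clip_jaw (a joint): opening angle between the clip's halves: 0 shut, 0.56 rad at the stop (wide open). Squeezing the handles opens it, each half turning by half the angle; takes about 2.5 N to start, 7.5 N at the stop, at clip_grip (0.09 to 0.28 N m).
- tip_left (a point): inner side of the tip of the clip's left (+y) jaw, at mid height (11 mm above the underside)
- tip_right (a point): inner side of the tip of the clip's right (-y) jaw, at mid height
- stand: Earring card in a small loose light-wood stand, 260 g, on the turntable. Origin: centre of underside; z up. Upright white card in the x-z plane, 3 mm thick, x -35 to +32 mm, z 12 to 102 mm, steel studs from x 0 to +23. A post closes its +x edge (to x 40); the -x edge is free and faces roughly to the robot. Foot 58 by 50 mm, 12 high, x -20 to +38, so the free edge overhangs it.
- card_edge (a point): point half way up the card's free upright edge, 60 mm above the stand's underside; axes as the stand's, so +x points from the edge into the card and y is across the card
- turntable: White round turntable organiser, 320 mm across, does not turn here. Origin: centre of its underside on the shelf; its top is 30 mm above the shelf, with a rim 4 mm higher. It carries the card stand, the tin, the earring box and the comb. It may be left or right of the clip.
- tin: bystander: round metal tin with screw-top lid, 67 mm across, 42 mm high, on the turntable beside the stand, about 105 mm from it; origin at the centre of its underside
- earring_box: bystander: black acrylic box 57 by 57 mm, 39 mm high, on the turntable on the other side of the stand; origin at the centre of its underside
- comb: bystander: bamboo comb 130 by 42 mm, 7 mm thick, lying on the turntable in front of the stand, about 140 mm from it on its free-edge side; origin at its middle, underside
Mind the look-alikes: they are no part of the job. Leave any purple look-alike of the clip alone. What is shaped like the stand but pink is not meant.

How it is judged:
On the way:
1. the clip is squeezed wide open by the fingers and lifted clear of the shelf, still away from the card (value of joint clip_jaw above 0.36 rad and contact force between the fingers and clip above 1 N and height (world z) of clip above 0.03 m and horizontal distance between clip and card_edge above 0.07 m), for 0.2 s.
At the end, for the whole second after the job is handed in: Fingers hold the clip open past 0.36 rad, near level, in the air touching nothing else; both tips 6 mm or more past the card's free edge, one each side, 3 mm off its middle plane, within 28 mm of half height; stand upright, still, moved under 15 mm (value of joint clip_jaw above 0.36 rad and contact force between the fingers and clip above 1 N and height (world z) of clip above 0.045 m and angle between clip's own z axis and vertical below 0.3 rad and y of tip_left in the frame of card_edge above 0.003 m and y of tip_right in the frame of card_edge below -0.003 m and x of each of tip_left, tip_right in the frame of card_edge above 0.006 m and z of tip_left in the frame of card_edge between -0.028 and 0.028 m and z of tip_right in the frame of card_edge between -0.028 and 0.028 m and contact force between each of clip, the fingers and stand below 0.3 N and contact force between clip and turntable below 0.1 N and contact force between clip and tin below 0.1 N and contact force between clip and earring_box below 0.1 N and linear speed of each of clip, stand below 0.02 m/s and angle between stand's own z axis and vertical below 0.1 rad and distance of stand from where it was at the start of the episode below 0.015 m); the arm keeps its last pose, push and grip.
It fails at once if the card stand is shoved 15 mm or tipped (distance of stand from where it was at the start of the episode above 0.015 m or angle between stand's own z axis and vertical above 0.2 rad).
It fails at once if the tin, the earring box or the comb is disturbed (moved 20 mm) (distance of any of tin, earring_box, comb from where it was at the start of the episode above 0.02 m).
It fails at once if the clip is jammed hard against the card or stand (contact force between clip and stand above 10 N).
It also fails if it takes over 42 s, if anything falls off the work surface, if the arm or the gripper's body presses on something with over 40 N, if the wrist force passes 120 N, or if a joint passes its speed limit or range.

ROBOT

A 6-joint arm with a two-finger parallel gripper is mounted at the origin on the work surface. World frame = base frame: x ahead of the robot, y to its left, z up, the work surface at z = 0. Lengths are in m, angles in rad, forces in N, time in s.
With the tool pointing down it reaches from about 0.325 to 0.875 m from the base axis. Payload 4.4 kg.
Tool frame: the origin (TCP) lies between the finger pads; the fingertips stand 22 mm ahead of it and the grasp point (between the pads) lies 3 mm ahead of it; z points along the fingers, y is the direction in which the jaws open and shut (so a half turn about z gives the same grasp; the last joint's range is limited). The gripper opens to 85 mm and grips with 20 to 120 N. Pads are 22 mm wide; open, the fingers measure 114 mm over their backs; the gripper's body (76 mm by 85 mm) begins 54 mm behind the grasp point. The pads swing forward as they close: fully open they stand 13 mm farther back than shut.
Start: joints at [0.955, 0.207, 1.542, -0, 1.393, -0.15], TCP at [0.258, 0.514, 0.253] pointing down, gripper open.
Joint ranges: [-2.73, 2.73], [-0.86, 2.22], [0.23, 2.46], [-1.11, 4.25], [0.08, 2.63], [-2.82, 2.82]. Speed limits (rad/s): [2.79, 2.79, 3.14, 3.14, 3.14, 3.14].

INTERFACE

Orientations are given as a unit quaternion [w, x, y, z].
In Python, from workcell import robot, imaging gives the robot as it stands. The module is installed in compiled form; this text tells all that it offers.
- The arm moves only by the tool arm_command, never from a script. Its argument "moves" is text: rows parted by semicolons, each of 5 numbers parted by spaces: the shift along the world's x, y, z in m, then the turn about the world's z in rad, then the finger opening in m, from 0 to 0.0854. In form: x y z turn claw; .... A call has exactly 10 rows; each row is the pose to reach, as a shift and turn from the pose commanded when the call began; what a row does not reach only later rows make up. A row lasts 1/12 s, in which the tool goes at most 41.7 mm and 7.16 degrees, less where a joint would pass 70% of its speed; a pose out of reach is approached as far as the arm can. A call with a gripper value outside its range is refused whole. The fingers move at their own pace and stop on an object; "force" is the grip in N (left out, the last holds). Time passes only in rows, so rows that repeat a pose let the fingers close, or fill a call up. It gives the time, the measured TCP pose, the force and the opening at its end, in the units of the state.
- robot.state(): the state, without advancing time (a new reading comes with each control period).
- imaging.read_camera(name): name is "side" or "top"; returns the picture (480x640x3 uint8, red, green, blue); there is no depth.
- imaging.camera_params(name): a dict with "fx", "fy", "cx", "cy" (pixels), "k1" (the pictures are not rectified: a ray, as slopes to the right and down, at radius r is drawn at 1 + k1 r^2 times it, then the intrinsics apply), "cam_to_world" (4x4, takes a point from camera to world coordinates). Camera axes: x right, y up, looking along -z (the intrinsics and any distortion apply to the point x, -y, -z); pixel columns grow to the right and rows downward; lengths in m; the calibration is good to about 2 mm. A picture is of the moment at which its call begins. camera_params takes no time and is no camera call.
- robot.finish_job(): hands the job in, once; it reports no verdict.
The state is a dict: "clock": time; "joint_pos": joint angles; "dq": joint speeds; "joint_torque": joint torques, N m; "ee_pos": TCP position; "tcp_rot": TCP orientation; "contact_force": force on the tool from outside, world axes, zero at the start; "moment": the same for the moment, N m; "gripper_width": opening from 0.0 (shut) to 1.0 (fully open).
Only numpy, scipy, OpenCV 4.12 (cv2) and the standard library are available. Lean on these libraries where they do the work, as an engineer would, in place of code of your own. Each camera call takes 0.05 s, during which the arm holds its last target.

## Working session

There is one attempt and no reset: what is moved stays moved. The work goes in short steps, Python scripts to look and compute and a tool call to move; the robot and the scene stay as the last step left them, time stands still between calls to the robot, and variables do not carry over. Pictures are saved under pics/ and viewed, and the job is handed in when it is done.

Besides the shell and the picture viewer there is one more tool, called after "Call:" as name(argument=value, ...) on one line, values as JSON. arm_command: Moves the arm, as the interface text tells. Its arguments: {"type":"object","properties":{"moves":{"type":"string"},"force":{"type":"number"}},"required":["moves"]}

```bash
mkdir -p pics
cat > h.py <<'E'
import numpy as np, cv2
from workcell import robot, imaging
def snap(n,f):
    im=imaging.read_camera(n); cv2.imwrite(f,im[:,:,::-1]); return im
def K(n):
    p=imaging.camera_params(n); return p,np.array([[p['fx'],0,p['cx']],[0,p['fy'],p['cy']],[0,0,1.]])
def ray(n,u,v):
    p,k=K(n); xy=cv2.undistortPoints(np.array([[[u,v]]],float),k,np.array([p['k1'],0,0,0.]))[0,0]
    T=np.array(p['cam_to_world']); return T[:3,3],T[:3,:3]@np.array([xy[0],-xy[1],-1])
def atz(n,u,v,z):
    o,d=ray(n,u,v); return o+d*(z-o[2])/d[2]
def proj(n,P):
    p,k=K(n); T=np.linalg.inv(np.array(p['cam_to_world'])); c=T[:3,:3]@np.array(P,float)+T[:3,3]
    x,y=c[0]/-c[2],-c[1]/-c[2]; s=1+p['k1']*(x*x+y*y); return np.array([p['fx']*x*s+p['cx'],p['fy']*y*s+p['cy']])
def crop(f,g,u0,v0,u1,v1,s):
    im=cv2.imread(f)[v0:v1,u0:u1]; cv2.imwrite(g,cv2.resize(im,None,fx=s,fy=s,interpolation=cv2.INTER_CUBIC))
E
python3 - <<'E'
from h import *
np.set_printoptions(precision=4,suppress=True)
snap('top','pics/t0.png');snap('side','pics/s0.png')
print(robot.state())
for n in('top','side'):print(imaging.camera_params(n))
E
```

```text
{'clock': 0.1, 'joint_pos': array([ 0.9545,  0.2073,  1.5428, -0.    ,  1.3935, -0.1505]), 'dq': array([-0.0005, -0.0022, -0.0016, -0.0019, -0.0004, -0.0009]), 'joint_torque': array([ -0.001 , -38.4095, -29.2549,  -0.0003,   0.0049,  -0.    ]), 'ee_pos': array([0.2579, 0.5132, 0.2522]), 'tcp_rot': array([-0.0004,  0.2308,  0.973 , -0.001 ]), 'contact_force': array([-0.8176, -0.2535,  0.1955]), 'moment': array([-0.0031, -0.0085,  0.004 ]), 'gripper_width': 1.001966292975812}
{'fx': 569.1887027265943, 'fy': 569.1887027265943, 'cx': 323.32687963057367, 'cy': 231.6333351707797, 'k1': -0.09029183777742278, 'cam_to_world': array([[ 0.0255,  0.9917, -0.1256,  0.5076],
       [-0.9996,  0.027 ,  0.0095, -0.0056],
       [ 0.0128,  0.1253,  0.992 ,  1.1043],
       [ 0.    ,  0.    ,  0.    ,  1.    ]])}
{'fx': 542.0428856345546, 'fy': 542.0428856345546, 'cx': 310.0633424758003, 'cy': 236.44406825342386, 'k1': -0.0002889353953355032, 'cam_to_world': array([[ 0.7586,  0.3046, -0.5759, -0.0393],
       [-0.6514,  0.3702, -0.6622, -0.7837],
       [ 0.0115,  0.8776,  0.4793,  0.6286],
       [ 0.    ,  0.    ,  0.    ,  1.    ]])}
```

View pics/t0.png

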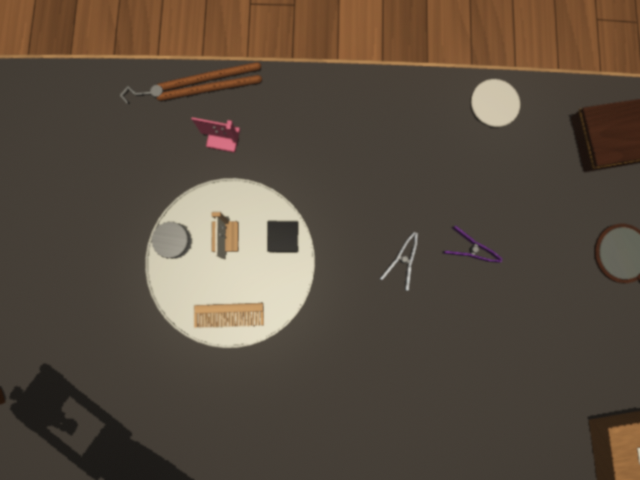

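View pics/s0.png

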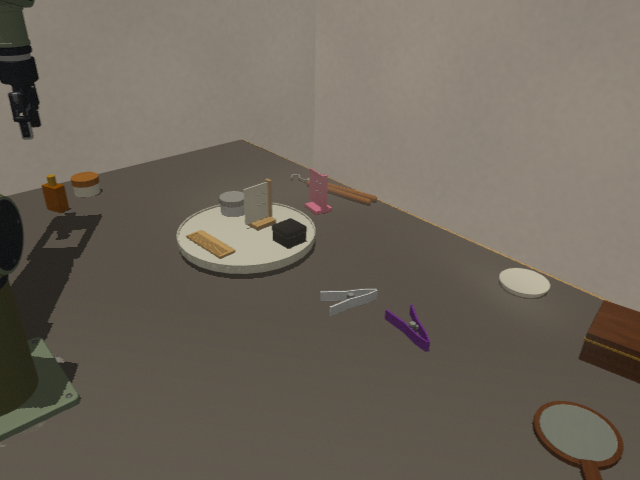

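Run:
```python
from h import *
crop('pics/t0.png','pics/t0a.png',360,215,450,305,6)
crop('pics/t0.png','pics/t0b.png',185,195,265,275,7)
crop('pics/s0.png','pics/s0a.png',225,170,305,240,8)
crop('pics/s0.png','pics/s0b.png',305,270,395,330,8)
```

```text
(no output)
```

View pics/t0a.png

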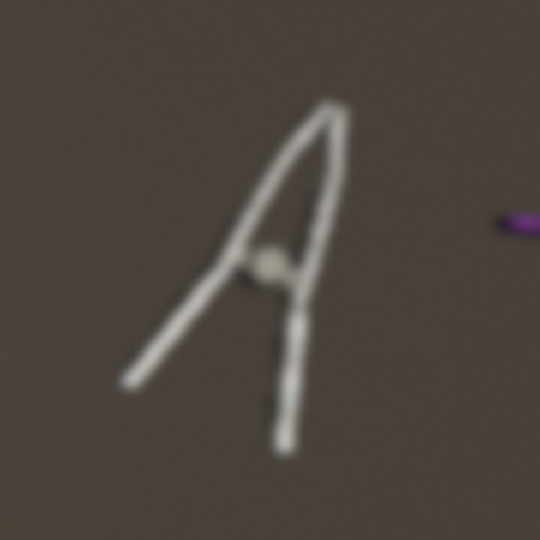

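View pics/t0b.png

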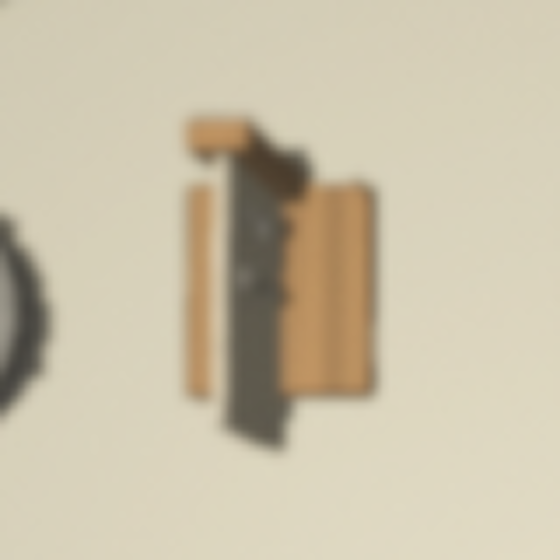

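View pics/s0a.png

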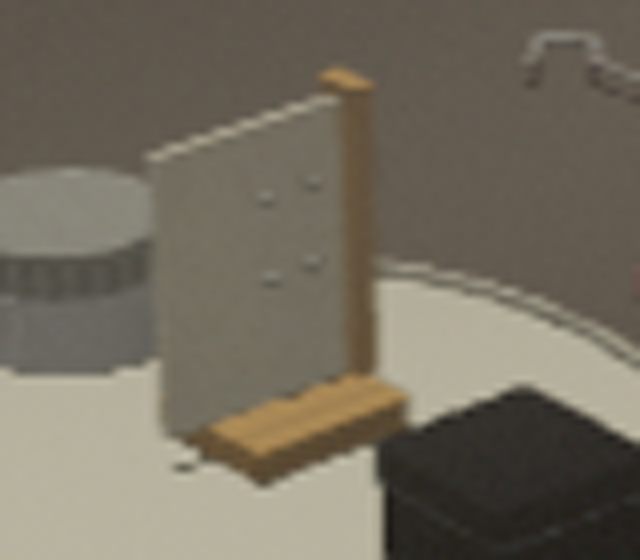

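View pics/s0b.png

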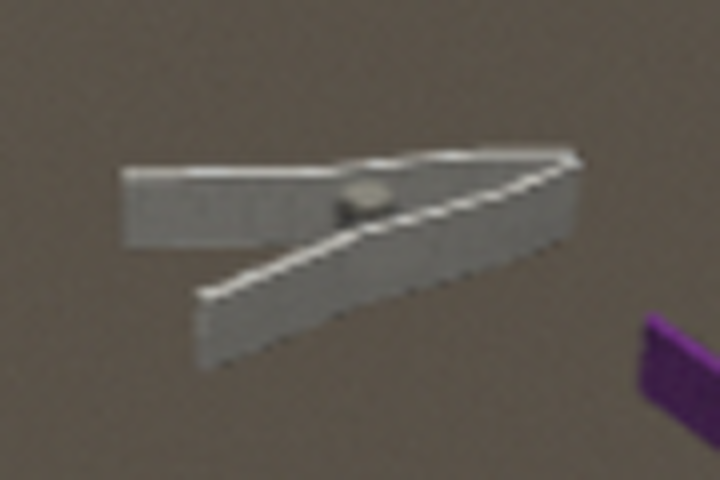

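Run:
```python
from h import *
np.set_printoptions(precision=4,suppress=True)
c=lambda x,y,u0,v0,s:(u0+(x+.5)/s-.5,v0+(y+.5)/s-.5)
print('clip top')
for nm,x,y in [('tip',335,103),('hL',130,382),('hR',285,450),('pin',270,265)]:
    print(nm,atz('top',*c(x,y,360,215,6),.022))
print('clip side')
for nm,x,y in [('tip',575,152),('hL',125,172),('hR',203,294),('pin',367,185)]:
    print(nm,atz('side',*c(x,y,305,270,8),.022))
print('foot top')
for x,y in [(187,185),(376,185),(375,397),(187,397)]: print(atz('top',*c(x,y,185,195,7),.042))
print('card top edge L/R', atz('top',*c(218,430,185,195,7),.132),atz('top',*c(228,430,185,195,7),.132),atz('top',*c(229,155,185,195,7),.132))
print('card bottom', atz('top',*c(283,447,185,195,7),.042))
print('post top',[atz('top',*c(x,y,185,195,7),.132) for x,y in[(187,120),(248,120),(187,152),(248,152)]])
print('side: free top', atz('side',*c(150,157,225,170,8),.132),'bottom',atz('side',*c(170,432,225,170,8),.042),'post edge top',atz('side',*c(335,97,225,170,8),.132))
print('foot side',[atz('side',*c(x,y,225,170,8),.030) for x,y in[(263,487),(405,418)]])
for n,pt in(('tin',(170,240)),('box',(283,236)),('comb',(229,315)),('tt',(230,262))):print(n,atz('top',*pt,{'tin':.072,'box':.069,'comb':.037,'tt':.03}[n]))
```

```text
clip top
tip [ 0.6493 -0.1932  0.022 ]
hL [ 0.5583 -0.1284  0.022 ]
hR [ 0.538 -0.178  0.022]
pin [ 0.5967 -0.1727  0.022 ]
clip side
tip [ 0.6507 -0.1938  0.022 ]
hL [ 0.5586 -0.1288  0.022 ]
hR [ 0.5391 -0.1785  0.022 ]
pin [ 0.6007 -0.171   0.022 ]
foot top
[0.6566 0.1962 0.042 ]
[0.658  0.1451 0.042 ]
[0.6007 0.1428 0.042 ]
[0.5993 0.1933 0.042 ]
card top edge L/R [0.5837 0.1684 0.132 ] [0.5837 0.166  0.132 ] [0.6518 0.169  0.132 ]
card bottom [0.5866 0.1669 0.042 ]
post top [array([0.6602, 0.1799, 0.132 ]), array([0.6606, 0.1647, 0.132 ]), array([0.6522, 0.1795, 0.132 ]), array([0.6526, 0.1644, 0.132 ])]
side: free top [0.5861 0.168  0.132 ] bottom [0.59   0.1708 0.042 ] post edge top [0.6527 0.17   0.132 ]
foot side [array([0.6038, 0.1441, 0.03  ]), array([0.6629, 0.153 , 0.03  ])]
tin [0.6153 0.2647 0.072 ]
box [0.6287 0.0581 0.069 ]
comb [0.4818 0.1556 0.037 ]
tt [0.581 0.159 0.03 ]
```

Call:
arm_command(moves="0.016 -0.035 0 0.01 0.085;0.032 -0.07 0 0.02 0.085;0.048 -0.105 0 0.03 0.085;0.064 -0.14 0 0.04 0.085;0.08 -0.175 0 0.05 0.085;0.096 -0.21 0 0.06 0.085;0.112 -0.245 0 0.07 0.085;0.128 -0.28 0 0.08 0.085;0.144 -0.315 0 0.09 0.085;0.16 -0.35 0 0.09 0.085", force=30)

```text
clock: 0.93
ee_pos: [0.4183, 0.1619, 0.253]
tcp_rot: [-0.0, 0.187, 0.982, -0.0]
contact_force: [0.3, 0.9, 0.3]
gripper_width: 0.994
```

Call:
arm_command(moves="0.015 -0.034 -0.01 0 0.085;0.03 -0.068 -0.02 0 0.085;0.045 -0.102 -0.03 0 0.085;0.06 -0.136 -0.04 0 0.085;0.075 -0.17 -0.05 0 0.085;0.09 -0.204 -0.06 0 0.085;0.105 -0.238 -0.07 0 0.085;0.12 -0.272 -0.08 0 0.085;0.1455 -0.3234 -0.09 0 0.085;0.1455 -0.3234 -0.1 0 0.085")

```text
clock: 1.77
ee_pos: [0.566, -0.1648, 0.1537]
tcp_rot: [0.002, 0.188, 0.982, -0.001]
contact_force: [0.1, 0.6, 0.6]
gripper_width: 1.0
```

Call:
arm_command(moves="0 0 -0.02 0 0.085;0 0 -0.035 0 0.085;0 0 -0.05 0 0.085;0 0 -0.065 0 0.085;0 0 -0.075 0 0.085;0 0 -0.08 0 0.085;0 0 -0.08 0 0.085;0 0 -0.08 0 0.085;0 0 -0.08 0 0.085;0 0 -0.08 0 0.085")

```text
clock: 2.6
ee_pos: [0.5647, -0.16, 0.0745]
tcp_rot: [0.001, 0.187, 0.982, -0.0]
contact_force: [-0.4, 0.0, 0.7]
gripper_width: 0.995
```

Run:
```python
from h import *
print(robot.state()['ee_pos'])
snap('top','pics/t1.png');snap('side','pics/s1.png')
crop('pics/t1.png','pics/t1a.png',340,200,460,310,6)
crop('pics/s1.png','pics/s1a.png',280,210,410,330,6)
```

```text
[ 0.56467118 -0.15999334  0.07453988]
```

View pics/t1a.png

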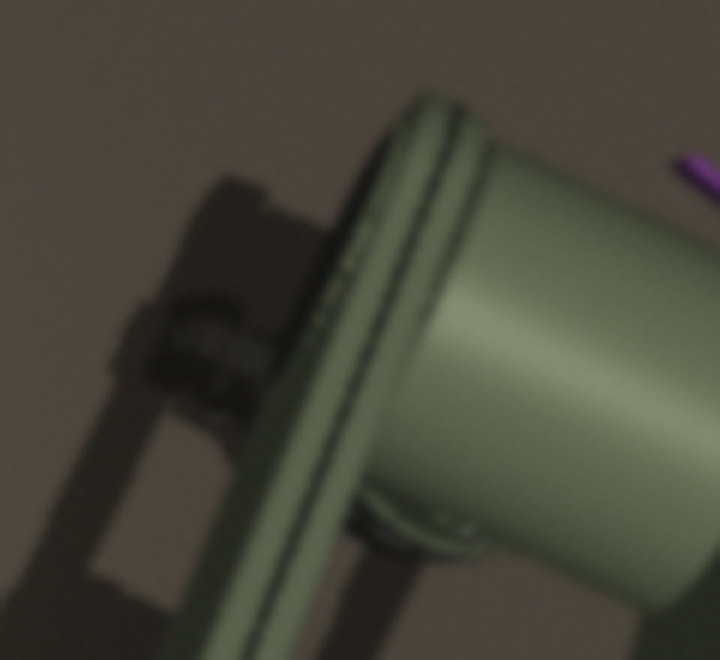

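View pics/s1a.png

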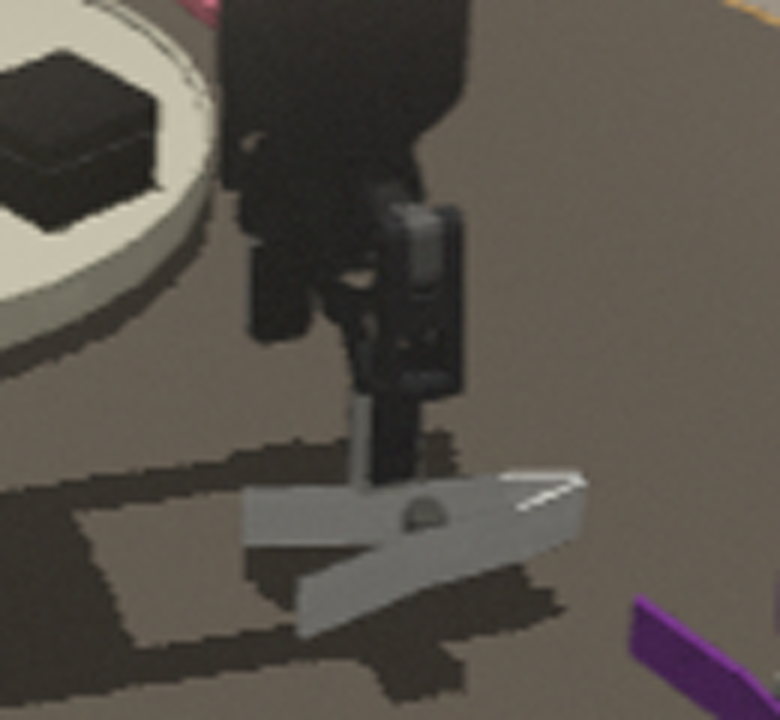

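Run:
```python
from h import *
e=robot.state()['ee_pos'];d=np.array([.367,.93,0])
for s in(1,-1):
  for z in (0.05,.065,.0745): print(s,z,(proj('side',[e[0]+s*d[0]*.0425,e[1]+s*d[1]*.0425,z])-[280,210])*6)
print((proj('side',[e[0],e[1],.01])-[280,210])*6)
```

```text
1 0.05 [274.45470489 381.40554298]
1 0.065 [275.61468079 342.75039979]
1 0.0745 [276.35745603 317.9979455 ]
-1 0.05 [371.2986388  522.74297409]
-1 0.065 [373.23989323 482.37901598]
-1 0.0745 [374.48391317 456.5122555 ]
[317.26933622 552.38008058]
```

Call:
arm_command(moves="0 0 -0.015 0 0.085;0 0 -0.03 0 0.085;0 0 -0.042 0 0.085;0 0 -0.048 0 0.085;0 0 -0.048 0 0.085;0 0 -0.048 0 0.085;0 0 -0.048 0 0.07;0 0 -0.048 0 0.06;0 0 -0.048 0 0.05;0 0 -0.048 0 0.05")

```text
clock: 3.53
ee_pos: [0.5645, -0.16, 0.0264]
tcp_rot: [0.001, 0.187, 0.982, -0.0]
contact_force: [-0.8, -0.5, 2.9]
gripper_width: 0.587
```

Call:
arm_command(moves="0 0 0 0 0.046;0 0 0 0 0.042;0 0 0 0 0.038;0 0 0 0 0.034;0 0 0 0 0.03;0 0 0 0 0.026;0 0 0 0 0.022;0 0 0 0 0.02;0 0 0 0 0.02;0 0 0 0 0.02")

```text
clock: 4.37
ee_pos: [0.565, -0.1607, 0.0274]
tcp_rot: [0.002, 0.187, 0.982, -0.001]
contact_force: [-2.2, -1.3, 9.6]
gripper_width: 0.293
```

Run:
```python
from h import *
s=robot.state();print(s['ee_pos'],s['gripper_width']*.0854)
snap('side','pics/s2.png')
crop('pics/s2.png','pics/s2a.png',280,230,410,330,6)
```

```text
[ 0.56504042 -0.1606892   0.02737479] 0.025012954436368688
```

View pics/s2a.png

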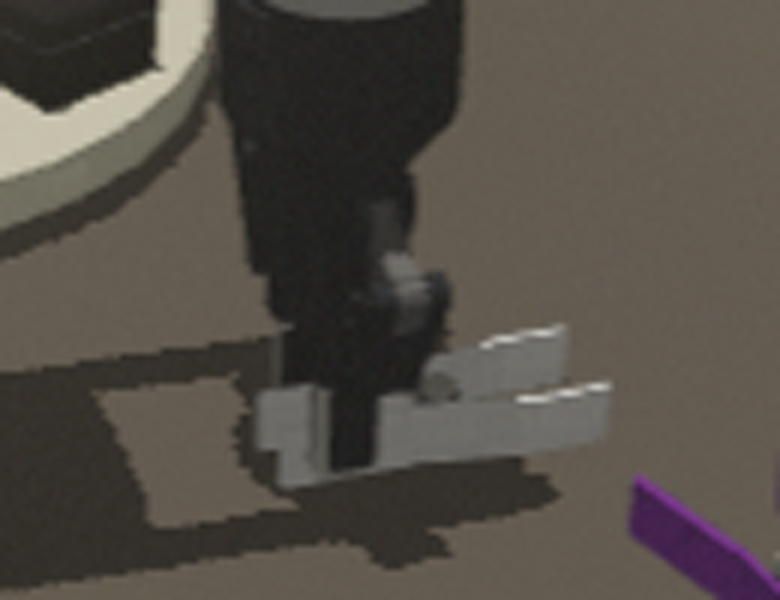

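Call:
arm_command(moves="0 0 0.005 0 0.02;0 0 0.012 0 0.02;0 0 0.022 0 0.02;0 0 0.035 0 0.02;0 0 0.05 0 0.02;0 0 0.065 0 0.02;0 0 0.078 0 0.02;0 0 0.083 0 0.02;0 0 0.083 0 0.02;0 0 0.083 0 0.02")

```text
clock: 5.25
ee_pos: [0.5638, -0.1597, 0.1086]
tcp_rot: [0.0, 0.187, 0.982, -0.0]
contact_force: [1.1, -0.9, -0.5]
gripper_width: 0.282
```

Run:
```python
from h import *
s=robot.state();print(s['ee_pos'],s['gripper_width']*.0854)
snap('side','pics/s3.png');snap('top','pics/t3.png')
crop('pics/s3.png','pics/s3a.png',280,170,410,270,6)
crop('pics/t3.png','pics/t3a.png',350,190,450,290,6)
```

```text
[ 0.56379039 -0.15965535  0.10858744] 0.024104429159203744
```

View pics/s3a.png

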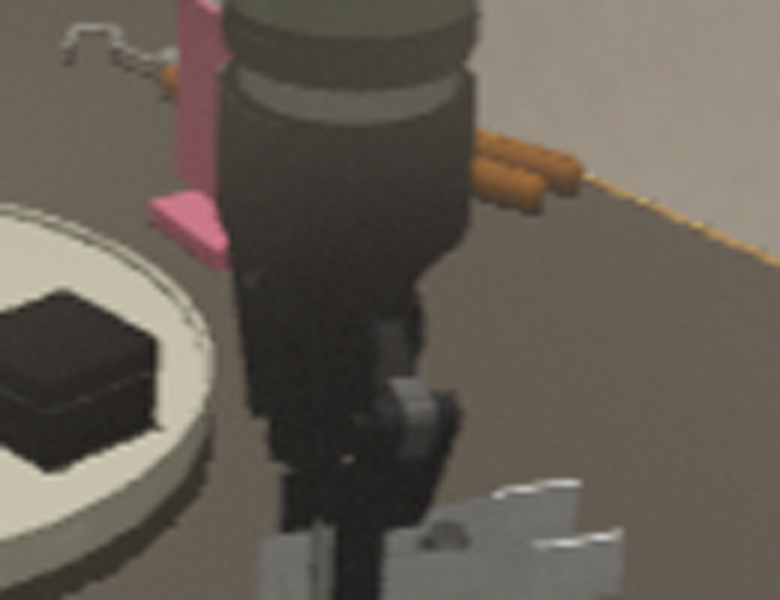

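View pics/t3a.png

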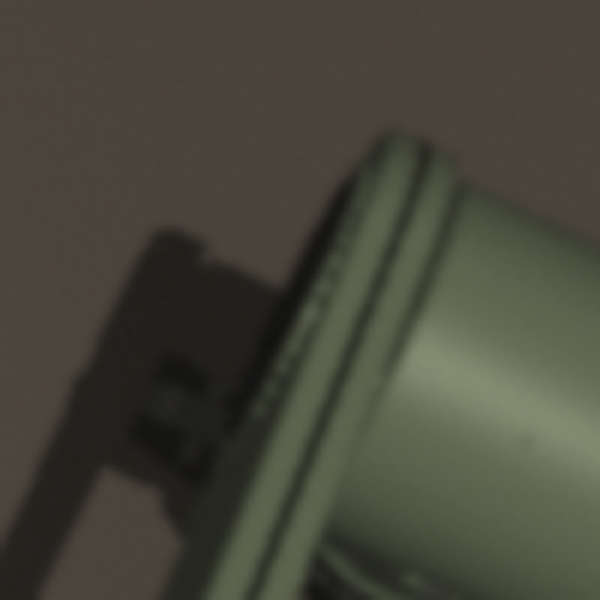

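Run:
```python
from h import *
crop('pics/s3.png','pics/s3b.png',315,240,395,290,9)
```

```text
(no output)
```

View pics/s3b.png

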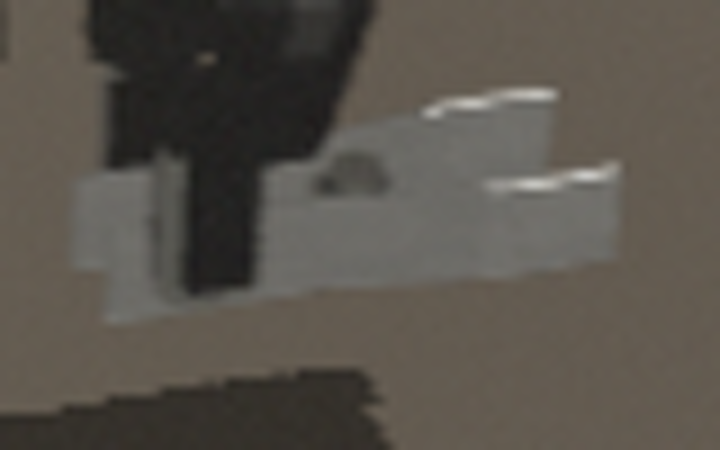

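```bash
cat > fit.py <<'E'
from h import *
from scipy.optimize import least_squares
from scipy.spatial.transform import Rotation as R
def fit(obs,x0,full=True):
    M=np.array([o[0] for o in obs])/1000.;U=np.array([o[1] for o in obs])
    def f(p):
        P=R.from_euler('ZYX',p[3:]).apply(M)+p[:3]
        return np.r_[(np.array([proj('side',q) for q in P])-U).ravel(), p[4:]*10]
    r=least_squares(f,x0,x_scale=[.01]*3+[.1]*3); return r.x,r.fun
E
python3 - <<'E'
from fit import *
np.set_printoptions(precision=4,suppress=True)
c=lambda x,y:(315+(x+.5)/9-.5,240+(y+.5)/9-.5)
obs=[((53,17,22),c(553,95)),((53,-17,22),c(618,167)),((53,-18,0),c(615,260)),((-59,-13,0),c(108,322)),((-59,13,22),c(75,178)),((-59,13,0),c(75,268)),((53,17,0),c(549,178))]
obs=obs[:6]
p,f=fit(obs,np.array([.598,-.173,.083,-.376,0,0]))
print(p,f)
e=robot.state()['ee_pos']; yaw=p[3]
t=R.from_euler('ZYX',p[3:]).apply([.053,0,.011])+p[:3]
d=t-e; ax=np.array([np.cos(-.376),np.sin(-.376)]);ay=np.array([-ax[1],ax[0]])
print('tipmid',t,'rel fwd',d[:2]@ax,'lat',d[:2]@ay,'dz',d[2])
E
```

```text
[ 0.6123 -0.1649  0.0718 -0.4231 -0.0064 -0.0377] [ 0.2603  0.0572 -0.1042  0.0446 -0.1922 -0.1036  0.3181  0.3868 -0.1115
 -0.1704 -0.1707 -0.2206 -0.0644 -0.3765]
tipmid [ 0.6607 -0.1862  0.0831] rel fwd 0.10082575425542856 lat 0.010883948682904146 dz -0.024158620340538756
```

```bash
cat >> fit.py <<'E'
def fitc(obs,e,yaw,w=1.0):
    # p: fwd of pin, lateral, z rel tcp, dyaw, pitch, roll
    M=np.array([o[0] for o in obs])/1000.;U=np.array([o[1] for o in obs])
    def pose(p):
        a=np.array([np.cos(yaw),np.sin(yaw),0]);b=np.array([-a[1],a[0],0])
        return e+p[0]*a+p[1]*b+np.array([0,0,p[2]]),R.from_euler('ZYX',[yaw+p[3],p[4],p[5]])
    def f(p):
        o,r=pose(p); P=r.apply(M)+o
        return np.r_[(np.array([proj('side',q) for q in P])-U+p[6:8]).ravel()/.4, p[1]/.001,p[3]/.01,p[4]/.05,p[5]/.02,p[6:8]/1.]
    r=least_squares(f,[.038,0,-.025,0,0,0,0,0],x_scale=[.01]*3+[.1]*3+[1,1]);o,q=pose(r.x)
    return r.x,r.fun,q.apply([.053,0,.011])+o
E
python3 - <<'E'
from fit import *
np.set_printoptions(precision=4,suppress=True)
c=lambda x,y:(315+(x+.5)/9-.5,240+(y+.5)/9-.5)
obs=[((53,17,22),c(553,95)),((53,-17,22),c(618,167)),((53,-18,0),c(615,260)),((-59,-13,0),c(108,322)),((-59,13,22),c(75,178)),((-59,13,0),c(75,268))]
e=robot.state()['ee_pos']
q=robot.state()['tcp_rot'];yaw=2*np.arctan2(q[2],q[1])-np.pi;print(yaw)
for r in fitc(obs,e,yaw):print(r)
E
```

```text
-0.37580264314231693
[ 0.0419  0.0002 -0.0271 -0.0035  0.0201 -0.0189 -0.0693 -0.1092]
[-0.1237 -0.4231  0.9556  0.2536 -0.1265  0.0744  1.3406  1.5542 -0.5008
 -0.8075 -1.5175 -0.608   0.2306 -0.3528  0.4025 -0.9474 -0.0693 -0.1092]
[ 0.6515 -0.194   0.0901]
```

Call:
arm_command(moves="-0.02 0.02 0.01 0.04 0.02;-0.04 0.05 0.01 0.08 0.02;-0.06 0.08 0.01 0.12 0.02;-0.08 0.11 0.01 0.16 0.02;-0.095 0.145 0.01 0.2 0.02;-0.105 0.18 0.01 0.25 0.02;-0.1085 0.215 0.01 0.3 0.02;-0.1085 0.25 0.005 0.35 0.02;-0.1085 0.285 0 0.4 0.02;-0.1085 0.31 0 0.416 0.02")

```text
clock: 6.18
ee_pos: [0.4532, 0.1527, 0.1066]
tcp_rot: [-0.002, -0.022, 1.0, 0.0]
contact_force: [0.3, -0.8, -1.0]
gripper_width: 0.285
```

Call:
arm_command(moves="0 0.008 0 0 0.02;0 0.012 0 0 0.02;0 0.012 0 0 0.02;0 0.012 0 0 0.02;0 0.012 0 0 0.02;0 0.012 0 0 0.02;0 0.012 0 0 0.02;0 0.012 0 0 0.02;0 0.012 0 0 0.02;0 0.012 0 0 0.02")

```text
clock: 7.02
ee_pos: [0.4554, 0.1621, 0.1083]
tcp_rot: [0.0, -0.02, 1.0, -0.0]
contact_force: [-0.4, -0.5, -1.4]
gripper_width: 0.292
```

Run:
```python
from h import *
s=robot.state();print(s['ee_pos'],s['tcp_rot'],s['gripper_width']*.0854)
snap('side','pics/s4.png');snap('top','pics/t4.png')
crop('pics/s4.png','pics/s4a.png',185,160,305,250,6)
crop('pics/t4.png','pics/t4a.png',180,190,280,290,6)
```

```text
[0.45535037 0.16207529 0.10834386] [ 3.54145762e-05 -1.98601722e-02  9.99802767e-01 -1.64691451e-05] 0.024900593416185154
```

View pics/s4a.png

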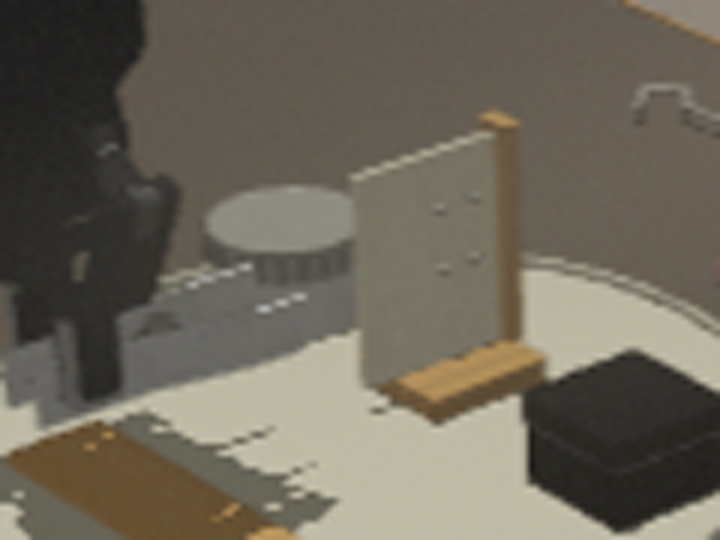

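View pics/t4a.png

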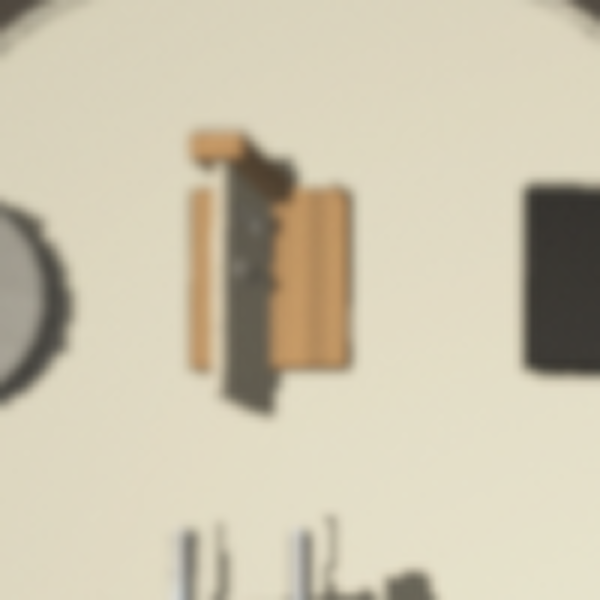

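Run:
```python
from h import *
np.set_printoptions(precision=4,suppress=True)
c=lambda x,y:(180+(x+.5)/6-.5,190+(y+.5)/6-.5)
for x in (181,297): print(atz('top',*c(x,530),.101))
print('card free edge', proj('top',[.585,.168,.09]), atz('top',*c(250,408),.09))
crop('pics/s4.png','pics/s4b.png',185,195,255,240,10)
```

```text
[0.5471 0.1827 0.101 ]
[0.5481 0.1485 0.101 ]
card free edge [220.0781 257.2094] [0.5844 0.1659 0.09  ]
```

View pics/s4b.png

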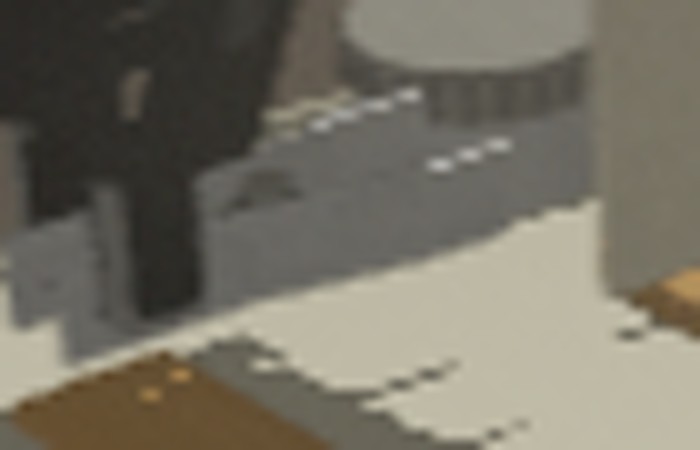

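Call:
arm_command(moves="0.008 0 0 0 0.02;0.016 0.001 0 0 0.02;0.024 0.001 0 0 0.02;0.032 0.002 0 0 0.02;0.04 0.002 0 0 0.02;0.046 0.002 0 0 0.02;0.051 0.0025 0 0 0.02;0.055 0.0025 0 0 0.02;0.055 0.0025 0 0 0.02;0.055 0.0025 0 0 0.02")

```text
clock: 7.95
ee_pos: [0.5102, 0.1648, 0.1081]
tcp_rot: [-0.0, -0.02, 1.0, -0.0]
contact_force: [0.1, 0.5, -0.5]
gripper_width: 0.289
```

Run:
```python
from h import *
s=robot.state();print(s['ee_pos'],s['contact_force'],s['gripper_width']*.0854)
snap('side','pics/s5.png');snap('top','pics/t5.png')
crop('pics/s5.png','pics/s5a.png',205,160,305,240,8)
crop('pics/t5.png','pics/t5a.png',190,205,260,275,8)
```

```text
[0.51018518 0.1648123  0.10811211] [ 0.07534974  0.45228318 -0.54625188] 0.02470780989527431
```

View pics/s5a.png

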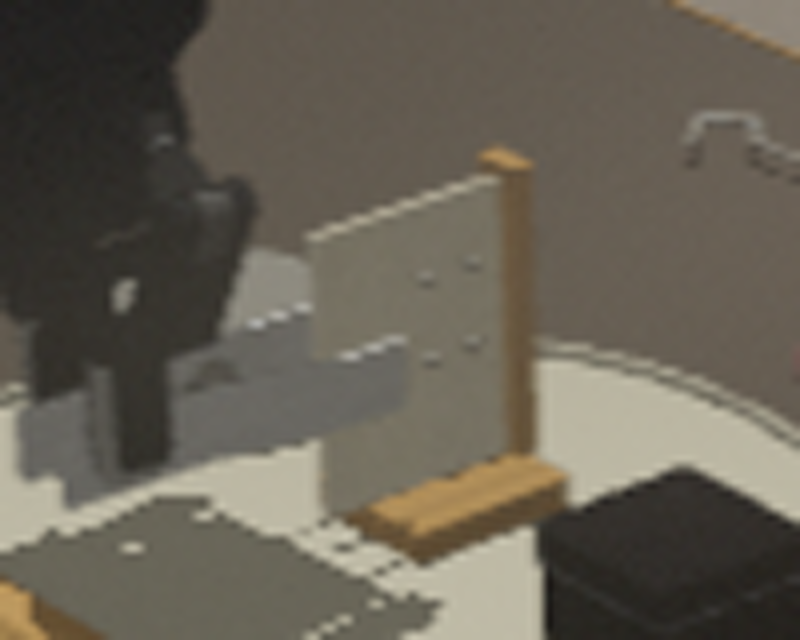

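View pics/t5a.png

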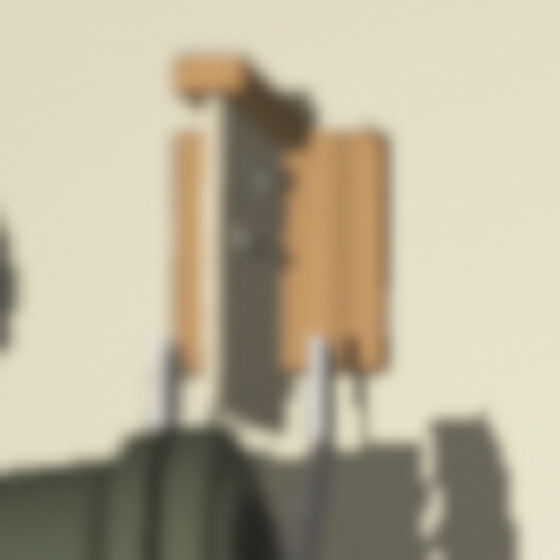

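Run:
```python
from h import *
np.set_printoptions(precision=4,suppress=True)
c=lambda x,y:(190+(x+.5)/8-.5,205+(y+.5)/8-.5)
for x in (166,319): print(atz('top',*c(x,338),.101))
print('card',atz('top',*c(212,410),.132),atz('top',*c(222,410),.132),atz('top',*c(281,430),.042),atz('top',*c(210,130),.132))
print('foot',[atz('top',*c(x,y),.042) for x,y in[(174,132),(388,132),(388,372),(174,372)]])
print('side tipR top',atz('side',205+405/8-.5,160+342/8-.5,.101),'bot',atz('side',205+405/8-.5,160+408/8-.5,.08))
```

```text
[0.6021 0.1844 0.101 ]
[0.6031 0.1504 0.101 ]
card [0.584  0.1678 0.132 ] [0.5841 0.1657 0.132 ] [0.5868 0.1675 0.042 ] [0.6446 0.1712 0.132 ]
foot [array([0.6565, 0.1961, 0.042 ]), array([0.6579, 0.1455, 0.042 ]), array([0.6011, 0.143 , 0.042 ]), array([0.5997, 0.1933, 0.042 ])]
side tipR top [0.6039 0.1491 0.101 ] bot [0.6033 0.1496 0.08  ]
```

Call:
arm_command(moves="0 0 0 0 0.02;0 0 0 0 0.02;0 0 0 0 0.02;0 0 0 0 0.02;0 0 0 0 0.02;0 0 0 0 0.02;0 0 0 0 0.02;0 0 0 0 0.02;0 0 0 0 0.02;0 0 0 0 0.02")

```text
clock: 8.88
ee_pos: [0.5103, 0.1648, 0.1083]
tcp_rot: [0.0, -0.02, 1.0, -0.0]
contact_force: [-0.4, 0.1, 0.2]
gripper_width: 0.29
```

Run:
```python
from h import *
s=robot.state();print(s['ee_pos'],abs(s['dq']).max(),s['gripper_width']*.0854)
print(robot.finish_job())
```

```text
[0.51028282 0.16480594 0.10827773] 0.0016869363317412532 0.024729827075509542
the job is handed in; nothing more can be done
None
```

The clip is held squeezed open around the card's free edge, one jaw on each side, and I handed the job in at about 8.9 s. I pinched the silver clip by its handles with 30 N, lifted it, turned it to line up with the card and slid it in.

My last checks, from the cameras and the robot's readings:

| Check | Result |
|---|---|
| Card edge inside the mouth | tips about 18 mm past the edge |
| Side clearance | tips about 34 mm apart (top camera), centred on the card within about 1 mm |
| Tip height | about 0.09 m, half way up the card |
| Opening | fingers steady at about 25 mm, roughly the handles' width at the stop |
| Level | an estimated tilt of about 0.02–0.03 rad |
| Contact and motion | outside force under 1 N, joint speeds near zero |
| Stand | measured in the same place within 1 mm |

The tin, earring box and comb showed no sign of contact, but I didn't measure their positions again at the end.

One disagreement: my first fit of the clip's pose, from the side camera alone, put the tips about 11 mm off to one side. I dropped it for a fit that assumed a centred grip, and the top camera confirmed that one before I slid the clip in.

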